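# Hold the tube shaker's sprung lid at the flag

### The job

Open the tube shaker just enough for a look inside: pull the red-knobbed stop rod straight up out of its socket behind the lid and stand it in the blue pot, letting go of it while the lid is still shut. Then lift the spring-loaded lid by its bar handle until the lid's orange pointer is level with the green flag on the curved side scale, and finish still gripping the handle and holding the lid there, because it falls shut when let go. Do not shift the flag, tip the pot or disturb the things standing around.

Things in the scene. Friction and masses are not known exactly. Their poses are not given: they have to be found in the camera images.
- shaker: white box-shaped tube shaker, fixed to the bench; origin at the centre of its underside. x axis points from its front (handle side) to its back (hinge side), y to its left, z up. Housing 190 (x) x 170 (y) mm, 73 high; lid top at 85 mm. The curved scale rail stands at y +108 mm, up to 205 mm high
- socket (a point): mouth of the stop rod's upright socket: an aluminium block 32 x 32 mm, 72 high, at the shaker's back right corner, with a hole 14 mm wide and 52 deep in its top
- lid (a joint): lid angle, rad: 0 shut, grows as the front edge rises, stop at 1.2. The hinge line is parallel to the shaker's y axis. Spring and weight pull it shut (about 4 N at the handle when shut, 7 N at 0.9 rad). While the rod is in its socket, the red stop arm on the lid's back edge meets it and the lid opens no more than about 0.2 rad
- lid_hinge (a point): point on the lid's hinge line, in the middle of the shaker's width, at x +85, z +80 mm in the shaker's frame
- handle_grip (a point): the place to grip: middle of the lid's steel bar handle, a round bar 12 mm thick along the shaker's y axis, 110 mm long, on two black posts 102 mm apart. 150 mm in front of the hinge line and 47 mm above it (lid shut), 36 mm free under the bar. Its frame turns with the lid; the bar may turn between the fingers
- lid_pointer (a point): tip of the orange pointer on the lid's left edge, 130 mm from the hinge line; its frame turns with the lid, x axis lies in the lid's plane pointing to the hinge
- flag (a joint): angle of the green flag about the same hinge line, rad, on the same scale as the lid's angle: when the lid angle equals it, pointer and flag are level. Between 0.45 and 0.9, held by friction; must not be shifted
- flag_tip (a point): inner end of the green flag (a clamp 18 x 12 x 12 mm on the curved rail), 130 mm from the hinge line; its frame turns with the flag like the pointer's
- stop_rod: loose steel rod, 12 mm thick with a red knob 20 mm across at the top (the top 36 mm); 162 mm long, about 70 g; origin at its lower end, z axis along it to the knob. At the start it stands upright in the socket, lower end 20 mm above the bench, and must rise at least 55 mm to come out
- rod_grip (a point): on the rod's axis in the middle of the knob, 145 mm above the lower end; the place to grip
- rod_tip (a point): lower end of the rod
- pot: loose blue open pot, 0.5 kg, 60 mm across the foot, 52 at the rim, 70 high, wall 4, inner floor 8 mm above the bench; origin at the centre of its underside, z up. The rod let go inside leans on the rim
- cone_case: grey flat case with clear lid, 70 x 90 x 29 mm; a bystander to leave where it is
- tape_blue: roll of blue tape lying flat, 68 mm across, 18 mm high; a bystander to leave where it is
- marker_black: white and black marker pen lying down, 135 mm long; a bystander to leave where it is

How it is judged:
By the outcome, as a careful person would: the job done as asked, in the order asked, and still so for the second after the job is handed in, while the arm keeps its last pose, push and grip.
It also fails if it takes over 58 s, if anything falls off the work surface, if the arm or the gripper's body presses on something with over 40 N, if the wrist force passes 120 N, or if a joint passes its speed limit or range.

### The arm

A 7-joint arm with a two-finger parallel gripper is mounted at the origin on a cart in front of the work surface, level with it; the furniture and walls round the work are solid. World frame = base frame: x ahead of the robot, y to its left, z up, the work surface at z = 0. Lengths are in mm, angles in rad, forces in N, time in s.
With the tool pointing down it reaches from about 400 to 875 mm from the base axis. Payload 19.3 kg.
Tool frame: the origin (TCP) lies midway between the tips of the shut fingers; the grasp point (between the pads) lies bot.tcp_to_grasp behind it (bot.tcp_to_grasp is the distance from the TCP to the grasp point, in mm); z points along the fingers, y is the line along which they close (so a half turn about z gives the same grasp; the last joint's range is limited). The gripper opens to 85 mm and grips with 20 to 120 N. Pads are 22 mm wide; open, the fingers measure 114 mm over their backs; the gripper's body (76 mm by 85 mm) begins 54 mm behind the grasp point. The pads swing forward as they close: fully open they stand 13 mm farther back than shut.
Start: joints at [1.195, 0.521, -0.036, 1.599, 0.021, 1.021, -0.113], TCP at [188.132, -596.003, 192.691] pointing down, gripper open.
Joint ranges: [-2.91, 2.91], [-0.3, 2.13], [-1.5, 1.42], [0.17, 2.43], [-1.26, 4.41], [0.16, 1.93], [-2.52, 2.52]. Speed limits (rad/s): [1.89, 1.89, 2.39, 2.39, 3.01, 3.01, 3.01].

### API

Orientations are given as a unit quaternion [w, x, y, z].
In Python, from station import bot gives the robot as it stands.
- The arm moves only by the tool arm_command, never from a script. Its argument "increments" is a list that holds one entry, the list of rows, each a list of 7 numbers: the shift along the tool's x, y, z in mm, then the turn, a rotation vector about the tool's x, y, z in rad, then the finger opening in mm, from 0 to 85.4. In form: [[[dx, dy, dz, ax, ay, az, fingers], ...]]. A call has 1 to 8 rows; each row shifts and turns the commanded pose from where the row before left it, along the tool's axes as they then stand; what a row does not reach is not made up. A row lasts 1/12 s, in which the tool goes at most 41.7 mm and 7.16 degrees, less where a joint would pass 70% of its speed; a pose out of reach is approached as far as the arm can. A call with a gripper value outside its range is refused whole. The fingers move at their own pace and stop on an object; "newtons" is the grip in N (left out, the last holds). Time passes only in rows, so rows that do not move let the fingers close. It gives the time, the measured TCP pose, the force, the opening and the grip force at its end, in the units of the state.
- bot.sense(): the state, without advancing time (a new reading comes with each control period).
- bot.get_image(name): name is "scene" or "top"; returns a dict with "img" (384x512x3 uint8, blue, green, red), "intrinsics" (3x3 intrinsics, pixels), "k1" (the pictures are not rectified: a ray, as slopes to the right and down, at radius r is drawn at 1 + k1 r^2 times it, then the intrinsics apply), "R" (3x3) and "t" (3): a world point X has camera coordinates R X + t. Camera axes: x right, y down, z forward; pixel columns grow to the right and rows downward; lengths in mm; the calibration is good to about 2 mm. A picture is of the moment at which its call begins. There is no depth.
- bot.finish_job(): hands the job in; it is judged then, once.
The state is a dict: "time": time; "qpos": joint angles; "joint_vel": joint speeds; "joint_efforts": joint torques, N m; "tcp_pos": TCP position; "orientation": TCP orientation; "wrist_force": force on the tool from outside, world axes, zero at the start; "moment": the same for the moment, N m; "grip_width": finger opening in mm; "finger_force": force on a finger pad.
Only numpy, scipy, OpenCV 4.12 (cv2) and the standard library are available. Lean on these libraries where they do the work, as an engineer would, in place of code of your own. Each camera call takes 0.05 s, during which the arm holds its last target. There are 200 camera calls.

## Working session

There is one attempt and no reset: what is moved stays moved. The work goes in short steps, Python scripts to look and compute and a tool call to move; the robot and the scene stay as the last step left them, time stands still between calls to the robot, and variables do not carry over. Pictures are saved under pics/ and viewed, at most 10 in all, crops included, and the job is handed in when it is done.

Besides the shell and the picture viewer there is one more tool, called after "Request:" as name(argument=value, ...), one argument or row to a line, values as JSON. arm_command: Moves the arm, as the interface text tells. Its arguments: {"type":"object","properties":{"increments":{"type":"array","items":{"type":"array","items":{"type":"array","items":{"type":"number"}}}},"newtons":{"type":"number"}},"required":["increments"]}

```bash
mkdir -p pics; ls; python3 - <<'E'
from station import bot
import cv2
print(bot.sense(), bot.tcp_to_grasp)
for n in("scene","top"):
    d=bot.get_image(n); cv2.imwrite(f"pics/{n}0.png",d["img"]); print(n,d["intrinsics"],d["k1"],d["R"],d["t"])
E
```

```text
pics
{'time': 0.0, 'qpos': array([ 1.19477289,  0.52199608, -0.03631537,  1.60000576,  0.02121404,
        1.02112002, -0.11279955]), 'joint_vel': array([ 0.0010376 , -0.00010745,  0.00097657, -0.00056682,  0.00061081,
       -0.00107209,  0.00017982]), 'joint_efforts': array([-5.60806238e-04, -9.27126431e+01,  1.98024474e+00, -3.69932985e+01,
        1.79516687e-02,  8.23674607e-03,  6.75264482e-05]), 'tcp_pos': array([ 188.00706224, -595.64570122,  192.13788384]), 'orientation': array([-5.55403082e-04,  9.88332568e-01,  1.52310237e-01, -1.36510322e-04]), 'wrist_force': array([ 0.21044336, -0.0661917 , -0.26522087]), 'moment': array([ 0.019287  ,  0.01527707, -0.03973891]), 'finger_force': 0.0, 'grip_width': 85.7771887680153} 18.700000000000003
scene [[496.16896082   0.         269.01134527]
 [  0.         496.16896082 199.25042602]
 [  0.           0.           1.        ]] -0.14045833492846524 [[-0.80958274 -0.58698528 -0.00490653]
 [-0.4447889   0.61887416 -0.64742382]
 [ 0.38306477 -0.52196078 -0.76211438]] [ 409.52574026  321.57144408 1333.71426848]
top [[351.77529041   0.         257.55427614]
 [  0.         351.77529041 186.48954252]
 [  0.           0.           1.        ]] -0.05942339121454354 [[ 0.00422268 -0.99998915 -0.00196808]
 [-0.99345828 -0.00397049 -0.11412662]
 [ 0.11411757  0.00243712 -0.99346426]] [ -29.76633109  512.99618562 1226.61155233]
```

View pics/scene0.png

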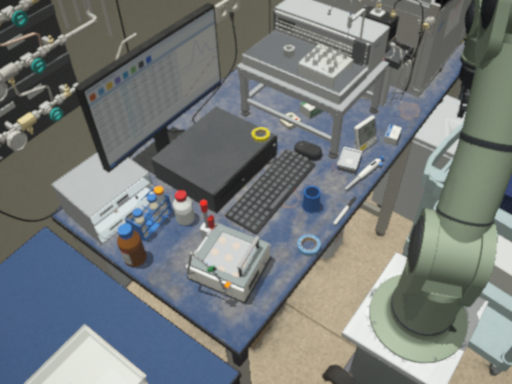

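View pics/top0.png

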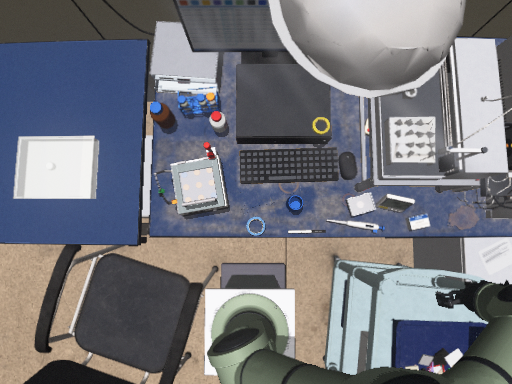

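The scene view shows the shaker near (230,260), the red knob at (205,205) and the pot at (312,198). In the top view they are at (200,187), (209,147) and (295,203). I'll zoom in on each.

```bash
python3 - <<'E'
import cv2,numpy as np
a=cv2.imread("pics/scene0.png")[185:315,170:290]; b=cv2.imread("pics/top0.png")[130:230,145:245]
a=cv2.resize(a,None,fx=4.5,fy=4.5,interpolation=2)[:585]
cv2.imwrite("pics/s1.png",a)
cv2.imwrite("pics/t1.png",cv2.resize(b,None,fx=5.5,fy=5.5,interpolation=2))
E
```

```text
(no output)
```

View pics/s1.png

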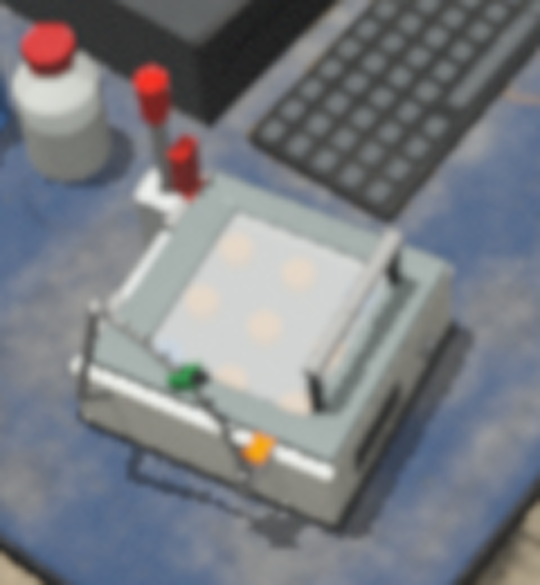

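View pics/t1.png

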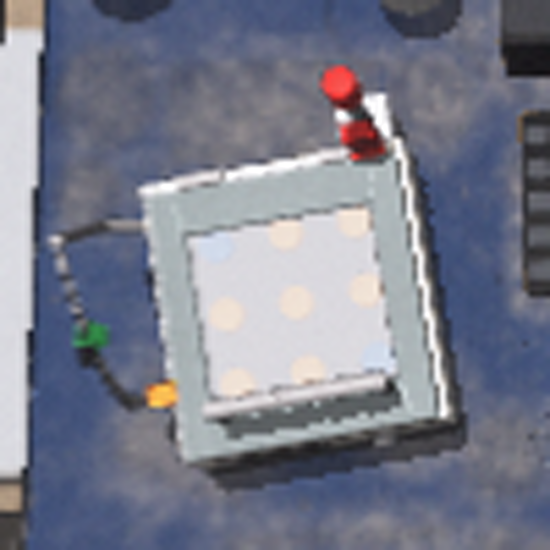

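Top crop: knob at (342,85), stop arm at (362,140), handle bar from (205,412) to (392,382), pointer at (160,394), flag at (90,338). The shaker is yawed about +10°. Next I'll triangulate these points.

```bash
cat > h.py <<'E'
import cv2,numpy as np
from station import bot
def grab():
    return {n:bot.get_image(n) for n in("scene","top")}
def ray(d,uv):
    K=d["intrinsics"]; p=np.array([(uv[0]-K[0,2])/K[0,0],(uv[1]-K[1,2])/K[1,1]]); q=p.copy()
    for _ in range(30): q=p/(1+d["k1"]*(q@q))
    R=np.array(d["R"]);v=R.T@np.array([q[0],q[1],1]); return -R.T@np.array(d["t"]),v/np.linalg.norm(v)
def proj(d,X):
    c=np.array(d["R"])@X+d["t"]; p=c[:2]/c[2]; p=p*(1+d["k1"]*(p@p)); return (d["intrinsics"]@[*p,1])[:2]
def plane(d,uv,z):
    o,v=ray(d,uv); return o+v*(z-o[2])/v[2]
def tri(D,a,b):
    o1,v1=ray(D["scene"],a);o2,v2=ray(D["top"],b)
    s=np.linalg.lstsq(np.c_[v1,-v2],o2-o1,rcond=None)[0]
    p,q=o1+s[0]*v1,o2+s[1]*v2; return (p+q)/2,np.linalg.norm(p-q)
H=dict(red=((170,12),),orange=((10,22),),green=((45,80),),blue=((100,125),))
def blobs(img,col,roi,smin=140,vmin=60,amin=4):
    h=cv2.cvtColor(img,cv2.COLOR_BGR2HSV);lo,hi=H[col][0];hu=h[...,0]
    m=((hu>=lo)|(hu<=hi)) if lo>hi else ((hu>=lo)&(hu<=hi))
    m=(m&(h[...,1]>smin)&(h[...,2]>vmin)).astype(np.uint8)
    z=np.zeros_like(m);x0,y0,x1,y1=roi;z[y0:y1,x0:x1]=m[y0:y1,x0:x1]
    n,l,s,c=cv2.connectedComponentsWithStats(z)
    return [(s[i,4],tuple(s[i,:4]),c[i].round(2)) for i in range(1,n) if s[i,4]>=amin]
E
python3 - <<'E'
from h import *
D=grab();S=(170,185,290,315);T=(145,130,245,230)
for c in("red","orange","green"):
    for n,r in(("scene",S),("top",T)):
        print(c,n,[(a,b,list(x)) for a,b,x in blobs(D[n]["img"],c,r)])
for n,r in(("scene",(285,170,340,225)),("top",(275,180,315,225))):
    print("pot",n,[(a,b,list(x)) for a,b,x in blobs(D[n]["img"],"blue",r,smin=190,amin=20)])
sc=lambda x,y:(170+(x+.5)/4.5-.5,185+(y+.5)/4.5-.5)
tc=lambda x,y:(145+(x+.5)/5.5-.5,130+(y+.5)/5.5-.5)
for nm,a,b in(("hR",sc(394,238),tc(392,382)),("hL",sc(312,378),tc(206,412)),("flag",sc(186,377),tc(91,336)),("ptr",sc(260,448),tc(161,394)),("knob",sc(152,95),tc(343,87)),("knobtop",sc(152,74),tc(342,84))):
    print(nm,tri(D,a,b))
for nm,b in(("BL",tc(145,190)),("FL",tc(184,463)),("FR",tc(438,425)),("BR",tc(395,155))): print(nm,plane(D["top"],b,85))
E
```

```text
red scene [(np.int32(96), (np.int32(175), np.int32(190), np.int32(12), np.int32(11)), [np.float64(180.4), np.float64(194.86)]), (np.int32(72), (np.int32(200), np.int32(199), np.int32(8), np.int32(13)), [np.float64(203.51), np.float64(204.71)]), (np.int32(50), (np.int32(208), np.int32(216), np.int32(6), np.int32(12)), [np.float64(210.5), np.float64(221.3)])]
red top [(np.int32(36), (np.int32(204), np.int32(142), np.int32(6), np.int32(8)), [np.float64(206.61), np.float64(145.19)]), (np.int32(31), (np.int32(207), np.int32(152), np.int32(8), np.int32(7)), [np.float64(210.06), np.float64(154.71)])]
orange scene [(np.int32(25), (np.int32(224), np.int32(282), np.int32(6), np.int32(6)), [np.float64(226.84), np.float64(284.48)])]
orange top [(np.int32(20), (np.int32(172), np.int32(199), np.int32(5), np.int32(5)), [np.float64(173.95), np.float64(201.3)])]
green scene [(np.int32(6), (np.int32(209), np.int32(267), np.int32(3), np.int32(3)), [np.float64(210.33), np.float64(268.33)])]
green top [(np.int32(12), (np.int32(161), np.int32(189), np.int32(3), np.int32(4)), [np.float64(162.0), np.float64(190.5)])]
pot scene []
pot top []
hR (array([462.32612361, 110.4753363 , 121.9346135 ]), np.float64(4.651385899985525))
hL (array([441.89599391, 220.60543932, 123.64779124]), np.float64(0.6596774655348022))
flag (array([482.93936808, 280.39168343, 163.07637239]), np.float64(0.17928005281260764))
ptr (array([455.10392866, 257.82420837,  82.22445162]), np.float64(0.26581083429474317))
knob (array([630.96704949, 136.37906102, 165.51205868]), np.float64(1.1516220858121156))
knobtop (array([628.88448701, 134.47761976, 184.96301373]), np.float64(2.718212191960572))
BL [583.18014946 271.41294562  85.        ]
FL [412.43670969 241.65808234  85.        ]
FR [436.71393678  84.94376746  85.        ]
BR [605.83020209 114.50976513  85.        ]
```

```bash
python3 - <<'E'
from h import *
D=grab()
for n in D: print(n,-np.array(D[n]["R"]).T@D[n]["t"])
print("knob",tri(D,(203.5,205),(206.6,145.4)))
print("stoparm",tri(D,(210.5,221.3),(210.06,154.7)), "armtop",tri(D,(211,217),(209.5,153.5)))
print("cap",tri(D,(180.4,193),(216.5,116)))
for n,r in(("scene",(290,175,335,222)),("top",(280,190,312,220))):
    hsv=cv2.cvtColor(D[n]["img"],cv2.COLOR_BGR2HSV)
    x0,y0,x1,y1=r; p=hsv[y0:y1,x0:x1]
    for s in(180,200,220): print("pot",n,s,[(a,b,list(x)) for a,b,x in blobs(D[n]["img"],"blue",r,smin=s,vmin=30,amin=15)])
a=cv2.resize(D["scene"]["img"][170:230,270:350],None,fx=5,fy=5,interpolation=2)
b=cv2.resize(D["top"]["img"][175:235,255:335],None,fx=5,fy=5,interpolation=2)
cv2.imwrite("pics/pot.png",np.hstack([a,b])[:600,:800])
E
```

```text
scene [ -36.3225696   737.51986227 1226.64518065]
top [ 369.788074    -30.71856199 1277.08267998]
knob (array([629.80831622, 136.77708538, 169.93297202]), np.float64(0.8205269019413906))
stoparm (array([613.34226409, 134.36659528, 105.77076007]), np.float64(2.396468977067729)) armtop (array([612.06487934, 132.84824095, 125.56630008]), np.float64(0.3857436314307012))
cap (array([745.14871336, 113.74170225, 121.16650944]), np.float64(4.474555983230393))
pot scene 180 []
pot scene 200 []
pot scene 220 []
pot top 180 [(np.int32(57), (np.int32(289), np.int32(201), np.int32(11), np.int32(9)), [np.float64(294.75), np.float64(204.95)])]
pot top 200 []
pot top 220 []
```

View pics/pot.png

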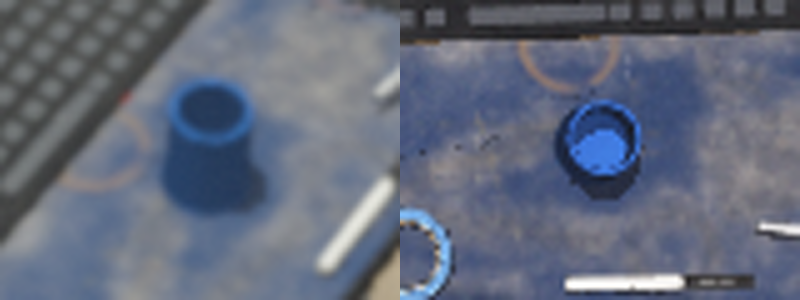

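The pot's rim is centred at scene (311.6,192) and top (295.4,202.4). The bystanders near it are all low.

```bash
python3 - <<'E'
from h import *
D=grab()
print(plane(D["scene"],(311.6,192),70),plane(D["top"],(295.4,202.4),70),tri(D,(311.6,192),(295.4,202.4)))
for n,a in(("scene",(203.5,205)),("top",(206.6,145.4))): print("knob",n,plane(D[n],a,165))
sc=lambda x,y:(170+(x+.5)/4.5-.5,185+(y+.5)/4.5-.5)
tc=lambda x,y:(145+(x+.5)/5.5-.5,130+(y+.5)/5.5-.5)
for a in((394,238),(312,378)): print("hs",plane(D["scene"],sc(*a),131))
for a in((392,382),(206,412)): print("ht",plane(D["top"],tc(*a),131))
E
```

```text
[ 455.18078518 -155.54124023   70.        ] [ 453.90157437 -158.10906495   70.        ] (array([ 455.0882545 , -157.79562203,   67.77795876]), np.float64(2.3364483936272857))
knob scene [633.33549956 134.10143077 165.        ]
knob top [630.59319023 137.31515353 165.        ]
hs [460.37490704 116.55161685 131.        ]
hs [439.01516186 224.18107375 131.        ]
ht [459.56722888 108.23654744 131.        ]
ht [441.14851881 218.83816333 131.        ]
```

Request:
arm_command(
  increments=[
    [[0,0,-41,0,0,0,85],[0,0,-41,0,0,0,85],[20,-30,-20,0,0,0.1,85],[20,-30,0,0,0,0.1,85],[20,-30,0,0,0,0.12,85],[20,-30,0,0,0,0.12,85],[20,-30,0,0,0,0.12,85],[20,-30,0,0,0,0.12,85]],
  ],
)

```text
time: 1.07
tcp_pos: [295.3, -418.0, 295.2]
orientation: [0.0, 0.984, -0.179, 0.0]
wrist_force: [0.9, -0.5, 0.4]
grip_width: 85.3
finger_force: 0.0
```

```bash
cat >> h.py <<'E'
from scipy.spatial.transform import Rotation as Ro
def plan(target,n,th=None,fing=85,tilt=None):
    """rows from the measured pose to target TCP (and tool-x heading th deg, tool down)"""
    s=bot.sense();q=s["orientation"];R=Ro.from_quat([*q[1:],q[0]]);p=np.array(s["tcp_pos"])
    G=R if th is None else Ro.from_euler("z",th,degrees=True)*Ro.from_euler("x",180,degrees=True)
    if tilt is not None: G=G*Ro.from_rotvec(tilt)
    w=(R.inv()*G).as_rotvec();st=Ro.from_rotvec(w/n);dp=(np.array(target)-p)/n
    rows=[];C=R
    for _ in range(n):
        rows.append([*np.round(C.inv().apply(dp),1),*np.round(w/n,4),fing]);C=C*st
    print("q",s["qpos"].round(2),"p",p.round(1),"x",R.apply([1,0,0]).round(3),"z",R.apply([0,0,1]).round(3),"turn",w.round(3))
    for i in range(0,n,8): print([[float(v) for v in r] for r in rows[i:i+8]])
E
python3 - <<'E'
from h import *
plan((631,136,290),24,99.5)
E
```

```text
q [ 0.84  0.24  0.    1.76 -0.    1.15 -1.09] p [ 295.3 -418.   295.2] x [ 0.936 -0.351  0.001] z [ 0. -0. -1.] turn [ 1.000e-03 -0.000e+00 -2.096e+00]
[[5.0, -26.5, 0.2, 0.0, -0.0, -0.0873, 85.0], [7.3, -26.0, 0.2, 0.0, -0.0, -0.0873, 85.0], [9.5, -25.3, 0.2, 0.0, -0.0, -0.0873, 85.0], [11.7, -24.3, 0.2, 0.0, -0.0, -0.0873, 85.0], [13.8, -23.2, 0.2, 0.0, -0.0, -0.0873, 85.0], [15.7, -21.9, 0.2, 0.0, -0.0, -0.0873, 85.0], [17.6, -20.5, 0.2, 0.0, -0.0, -0.0873, 85.0], [19.3, -18.9, 0.2, 0.0, -0.0, -0.0873, 85.0]]
[[20.9, -17.1, 0.2, 0.0, -0.0, -0.0873, 85.0], [22.3, -15.2, 0.2, 0.0, -0.0, -0.0873, 85.0], [23.5, -13.2, 0.2, 0.0, -0.0, -0.0873, 85.0], [24.6, -11.1, 0.2, 0.0, -0.0, -0.0873, 85.0], [25.5, -8.9, 0.2, 0.0, -0.0, -0.0873, 85.0], [26.2, -6.7, 0.2, 0.0, -0.0, -0.0873, 85.0], [26.6, -4.4, 0.2, 0.0, -0.0, -0.0873, 85.0], [26.9, -2.0, 0.2, 0.0, -0.0, -0.0873, 85.0]]
[[27.0, 0.3, 0.2, 0.0, -0.0, -0.0873, 85.0], [26.9, 2.7, 0.2, 0.0, -0.0, -0.0873, 85.0], [26.5, 5.0, 0.2, 0.0, -0.0, -0.0873, 85.0], [26.0, 7.3, 0.2, 0.0, -0.0, -0.0873, 85.0], [25.2, 9.5, 0.2, 0.0, -0.0, -0.0873, 85.0], [24.3, 11.7, 0.2, 0.0, -0.0, -0.0873, 85.0], [23.2, 13.8, 0.2, 0.0, -0.0, -0.0873, 85.0], [21.9, 15.8, 0.2, 0.0, -0.0, -0.0873, 85.0]]
```

Request:
arm_command(
  increments=[
    [[5,-26.5,0,0,0,-0.087,85],[7,-26,0,0,0,-0.087,85],[9.5,-25,0,0,0,-0.087,85],[12,-24,0,0,0,-0.087,85],[14,-23,0,0,0,-0.087,85],[16,-22,0,0,0,-0.087,85],[18,-20.5,0,0,0,-0.087,85],[19,-19,0,0,0,-0.087,85]],
  ],
)

```text
time: 1.73
tcp_pos: [407.0, -233.7, 294.9]
orientation: [0.0, 0.985, 0.173, 0.0]
wrist_force: [-0.1, -0.6, -0.7]
grip_width: 84.9
finger_force: 0.0
```

Request:
arm_command(
  increments=[
    [[21,-17,0,0,0,-0.087,85],[22,-15,0,0,0,-0.087,85],[23.5,-13,0,0,0,-0.087,85],[24.5,-11,0,0,0,-0.087,85],[25.5,-9,0,0,0,-0.087,85],[26,-7,0,0,0,-0.087,85],[26.5,-4,0,0,0,-0.087,85],[27,-2,0,0,0,-0.087,85]],
  ],
)

```text
time: 2.4
tcp_pos: [518.3, -49.7, 294.9]
orientation: [0.0, 0.867, 0.498, 0.0]
wrist_force: [0.4, -0.4, 0.9]
grip_width: 85.0
finger_force: 0.0
```

Request:
arm_command(
  increments=[
    [[27,0,0,0,0,-0.087,85],[27,3,0,0,0,-0.087,85],[26.5,5,0,0,0,-0.087,85],[26,7,0,0,0,-0.087,85],[25,9.5,0,0,0,-0.087,85],[24,12,0,0,0,-0.087,85],[23,14,0,0,0,-0.087,85],[22,16,0,0,0,-0.087,85]],
  ],
)

```text
time: 3.07
tcp_pos: [630.7, 134.4, 294.7]
orientation: [0.0, 0.645, 0.764, -0.0]
wrist_force: [-0.1, -0.3, 0.9]
grip_width: 85.2
finger_force: 0.0
```

```bash
python3 - <<'E'
from h import *
plan((631,136,200),5,99.5)
E
```

```text
q [ 0.09  0.53 -0.62  1.39  0.31  1.32 -0.38] p [630.7 134.4 294.7] x [-0.167  0.986 -0.   ] z [-0. -0. -1.] turn [-0.     0.     0.002]
[[0.3, 0.1, 18.9, -0.0, 0.0, 0.0005, 85.0], [0.3, 0.1, 18.9, -0.0, 0.0, 0.0005, 85.0], [0.3, 0.1, 18.9, -0.0, 0.0, 0.0005, 85.0], [0.3, 0.1, 18.9, -0.0, 0.0, 0.0005, 85.0], [0.3, 0.1, 18.9, -0.0, 0.0, 0.0005, 85.0]]
```

Request:
arm_command(
  increments=[
    [[0,0,30,0,0,0,85],[0,0,30,0,0,0,85],[0,0,30,0,0,0,85],[0,0,30,0,0,0,85],[0,0,15,0,0,0,60],[0,0,12,0,0,0,50],[0,0,0,0,0,0,40],[0,0,0,0,0,0,35]],
  ],
  newtons=20,
)

```text
time: 3.73
tcp_pos: [630.3, 133.5, 148.1]
orientation: [-0.0, 0.647, 0.763, 0.0]
wrist_force: [-0.1, 1.1, 0.4]
grip_width: 38.4
finger_force: 0.0
```

Request:
arm_command(
  increments=[
    [[0,0,0,0,0,0,28],[0,0,0,0,0,0,25],[0,0,0,0,0,0,22],[0,0,0,0,0,0,19],[0,0,0,0,0,0,15],[0,0,0,0,0,0,10]],
  ],
)

```text
time: 4.23
tcp_pos: [630.2, 133.4, 147.9]
orientation: [0.0, 0.647, 0.763, 0.0]
wrist_force: [0.4, -0.1, -0.0]
grip_width: 10.0
finger_force: 0.0
```

```bash
python3 - <<'E'
from h import *
s=bot.sense();print(s["wrist_force"],s["moment"],s["grip_width"],s["tcp_pos"])
D=grab()
a=cv2.resize(D["scene"]["img"][150:310,160:290],None,fx=3.5,fy=3.5,interpolation=2)
cv2.imwrite("pics/g.png",a)
E
```

```text
[ 0.39846609 -0.14926115 -0.02935427] [ 0.07138182  0.08169094 -0.09573085] 9.989587704976742 [630.19643599 133.42727036 147.94581705]
```

View pics/g.png

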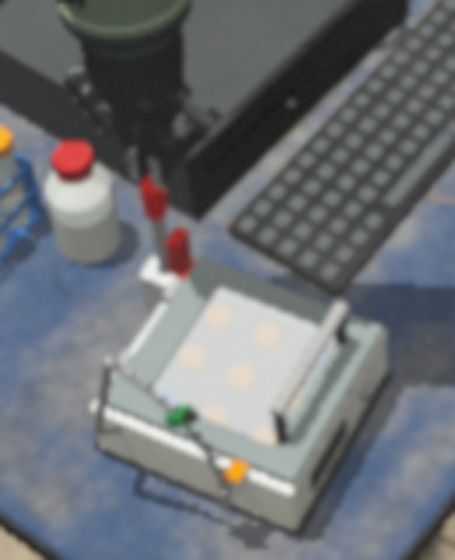

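The grip missed: the opening is 10 mm with no force, and the knob is still visible at crop (152,197), in front of the fingers. I'll compare where the tool tip projects with where the knob shows in both views.

```bash
python3 - <<'E'
from h import *
D=grab();s=bot.sense();p=np.array(s["tcp_pos"])
for n,r in(("scene",(190,185,290,315)),("top",(180,130,245,230))):
    print(n,"tcp",proj(D[n],p).round(1),"grasp",proj(D[n],p+[0,0,18.7]).round(1),"up150",proj(D[n],p+[0,0,150]).round(1),[(a,b,list(x)) for a,b,x in blobs(D[n]["img"],"red",r)])
a=cv2.resize(D["scene"]["img"][160:235,165:245],None,fx=5,fy=5,interpolation=2)
b=cv2.resize(D["top"]["img"][110:185,170:250],None,fx=5,fy=5,interpolation=2)
cv2.imwrite("pics/g2.png",np.hstack([a,b]))
E
```

```text
scene tcp [205.2 209.3] grasp [204.5 205. ] up150 [199.2 172.6] [(np.int32(49), (np.int32(200), np.int32(200), np.int32(7), np.int32(12)), [np.float64(203.18), np.float64(206.1)]), (np.int32(49), (np.int32(208), np.int32(216), np.int32(6), np.int32(12)), [np.float64(210.55), np.float64(221.31)])]
top tcp [208.5 146.7] grasp [207.7 145.4] up150 [201.2 134.9] []
```

View pics/g2.png

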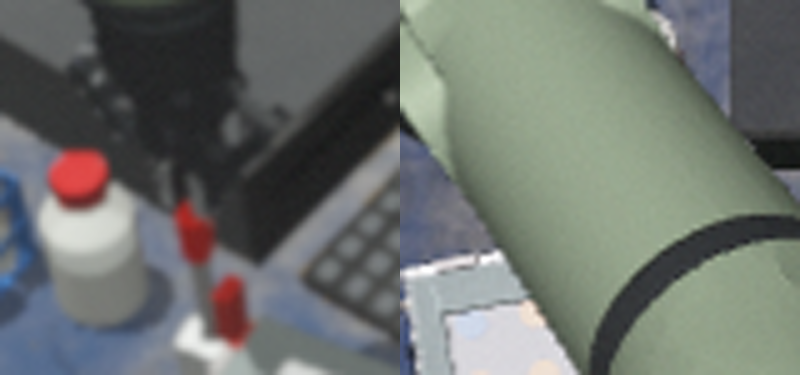

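```bash
python3 - <<'E'
from h import *
D=grab();g=D["scene"]["img"].astype(int);o=cv2.imread("pics/scene0.png").astype(int)
h=cv2.cvtColor(D["scene"]["img"],cv2.COLOR_BGR2HSV)
print("cols 188..217, gray (R=red)")
for r in range(182,220):
    print(r," ".join((" R " if (h[r,c,1]>140 and (h[r,c,0]>170 or h[r,c,0]<12)) else f"{g[r,c].mean():3.0f}")+("*" if abs(g[r,c]-o[r,c]).max()>25 else " ") for c in range(190,216)))
E
```

```text
cols 188..217, gray (R=red)
182  60   54   44*  40*  39*  39*  39*  39*  38*  38*  36*  39*  41*  37*  36*  40*  38*  36*  36*  40*  55*  63*  65*  64*  68*  76 
183  53   51   42*  40*  39*  37*  40*  38*  37*  39*  37*  37*  38*  37*  37*  36*  35*  38*  39*  50*  71*  86   82   65*  61*  67*
184  54   54   45   39   39*  38*  39*  38*  41*  39*  39*  39*  37*  37*  37*  37*  39*  36*  40*  59*  84   94   85   68*  60*  59*
185  53   52   44   40   38   39   40*  39*  44*  43*  39*  37*  38*  38*  37*  39*  39*  38*  44*  69*  91   97   88   72*  62*  58*
186  51   49   42   38   40   39   37   41   47*  46*  43*  39*  40*  37*  41*  42*  39*  38*  45*  68*  90   98   91   77   66*  55*
187  48   46   47   42   37   36   40   42   48   46   44*  41*  39*  38*  42*  43*  42*  41*  44*  62*  84   94   88   74*  58*  48*
188  49   50   49   44   39   40   39   42   44   46   42   40*  39*  34*  37*  40*  44*  44*  46*  56*  71*  84   77   59*  45*  39*
189  52   50   51   48   46   40   39   39   40   41   41   43   38   36*  39*  39*  43*  47*  50*  51*  55*  58*  54*  43*  39*  40*

[... 3318 characters left out ...]
  130  130  133  136  134  131 
215 115  114  109  103   94   81   82   88  104  123  134  139  133  116   98   94   97  111  125  120  109  106  114  124  131  135 
216 115  113  112  105   96   85   83   85   92  112  132  137  134  120  103   94   95  106  112  104   R    R    R   108  124  134 
217 115  113  111  107   98   87   84   84   89  108  128  136  135  123  105   94   93   97   98   R    R    R    R    95  121  139 
218 115  114  112  107   97   86   85   85   88  105  127  136  135  125  107   97   94   94   R *  R *  R *  R *  R    89  120  141 
219 115  114  112  103   91   84   82   83   86  101  123  136  135  127  109   98   94   92   R *  R *  R *  R *  R    83  117  138
```

The fingertips show at about (201,203), but the reported TCP projects to (205,209). They look roughly 30 mm higher than the pose says. I'll open, go 12 mm lower (still clear of the stop arm) and close again.

Request:
arm_command(
  increments=[
    [[0,0,0,0,0,0,45],[0,0,0,0,0,0,45],[0,0,0,0,0,0,45],[0,0,6,0,0,0,45],[0,0,6,0,0,0,45],[0,0,0,0,0,0,30],[0,0,0,0,0,0,22],[0,0,0,0,0,0,17]],
  ],
)

```text
time: 5.2
tcp_pos: [630.1, 133.5, 135.6]
orientation: [-0.0, 0.647, 0.763, -0.0]
wrist_force: [0.2, -0.8, -0.2]
grip_width: 18.3
finger_force: 19.5
```

Request:
arm_command(
  increments=[
    [[0,0,0,0,0,0,16],[0,0,0,0,0,0,15],[0,0,0,0,0,0,14]],
  ],
)

```text
time: 5.45
tcp_pos: [630.2, 133.5, 135.8]
orientation: [0.0, 0.647, 0.763, 0.0]
wrist_force: [-0.5, 0.8, 0.2]
grip_width: 18.5
finger_force: 19.5
```

```bash
python3 - <<'E'
from h import *
D=grab();d=D["scene"];s=bot.sense();print(s["tcp_pos"],s["grip_width"],s["wrist_force"],proj(d,np.array(s["tcp_pos"])))
g=d["img"]
h=cv2.cvtColor(g,cv2.COLOR_BGR2HSV);o=cv2.imread("pics/scene0.png").astype(int)
for r in range(186,222):
    print(r," ".join((" R " if (h[r,c,1]>140 and (h[r,c,0]>170 or h[r,c,0]<12)) else f"{g[r,c].mean():3.0f}")+("*" if abs(g[r,c]-o[r,c]).max()>25 else " ") for c in range(192,214)))
cv2.imwrite("pics/g3.png",cv2.resize(g[150:230,160:250],None,fx=7,fy=7,interpolation=2))
E
```

```text
[630.18426623 133.45006013 135.8142046 ] 18.693186224361888 [-0.83560163  0.16107546 -0.00529172] [205.57991291 211.93667217]
186  42   42   38   39   38   37*  39*  38*  36*  40*  38*  40*  38*  38*  38*  38*  40*  39*  47*  69*  87   82 
187  45   42   39   40   40   39   42   39*  40*  37*  38*  36*  38*  39*  38*  37*  39*  39*  51*  76*  92   87 
188  45   39   40   38   39   42   45   44   41   38*  39*  39*  37*  39*  38*  40*  39*  39*  52*  78   94   89 
189  42   41   39   37   40   44   47   46   45   42   42   39*  38*  40*  43*  45*  43*  41*  53*  77   95   91 
190  47   41   39   39   40   45   46   45   47   46   42   42   39*  44*  44*  42*  41*  42*  49*  75*  96   92 
191  56   51   43   42   40   41   43   41   41   42   42   39   40   39   42*  42*  44*  42*  50*  71*  87   83 
192  59   62   50   42   41   41   43   41   41   41   40   38   37   39   42   42   45*  48*  50*  62*  70*  64*
193  59   66   55   47   50   55   47   42   42   38   40   41   39   36   39   42   48   49   50   50*  48*  46*
194  56   57   53   57   72   83*  66   45   37   40   41   44
[... 2428 characters left out ...]
8  106  114  124 
216 111  106   95   85   82   84   93  112  132  139  139  127  105   94   94  102  109  102   R    R    R   108 
217 111  106   98   86   84   85   90  108  128  135  136  126  108   94   91   96   96   R    R    R    R    95 
218 111  106   95   88   84   85   88  105  127  136  136  126  109   97   94   92   R *  R *  R *  R *  R    88 
219 113  104   91   84   83   84   88  100  124  136  136  126  112   99   93   88*  R *  R *  R *  R *  R    84 
220 109   98   87   82   84   84   90  107  127  135  133  129  116  100   92   83   R *  R *  R *  R    R    80 
221 103   92   84   83   84   87   98  116  129  132  133  135  124  104   93   85   71   R    R    R    R    76
```

There's contact now: 18.6 mm opening at 19.5 N, with the tips around row 206. The tips really do sit about 30 mm above the reported TCP, so I'll take a deeper grip.

Request:
arm_command(
  increments=[
    [[0,0,0,0,0,0,32],[0,0,0,0,0,0,32],[0,0,6,0,0,0,32],[0,0,5,0,0,0,32],[0,0,0,0,0,0,20],[0,0,0,0,0,0,15],[0,0,0,0,0,0,12],[0,0,0,0,0,0,12]],
  ],
  newtons=35,
)

```text
time: 6.22
tcp_pos: [630.2, 133.5, 124.8]
orientation: [0.0, 0.647, 0.763, 0.0]
wrist_force: [-0.0, -0.2, -0.4]
grip_width: 18.0
finger_force: 34.2
```

```bash
python3 - <<'E'
from h import *
D=grab();d=D["scene"];s=bot.sense();print(s["tcp_pos"],s["grip_width"],s["wrist_force"],s["moment"],s["finger_force"])
a=cv2.resize(d["img"][150:230,160:245],None,fx=7,fy=7,interpolation=2)
cv2.imwrite("pics/g3.png",a)
E
```

```text
[630.21382547 133.47511902 124.86100968] 18.739639424648654 [0.1499999  0.52984684 0.07228329] [ 0.00400144  0.00955728 -0.00165166] 34.15407478809357
```

View pics/g3.png

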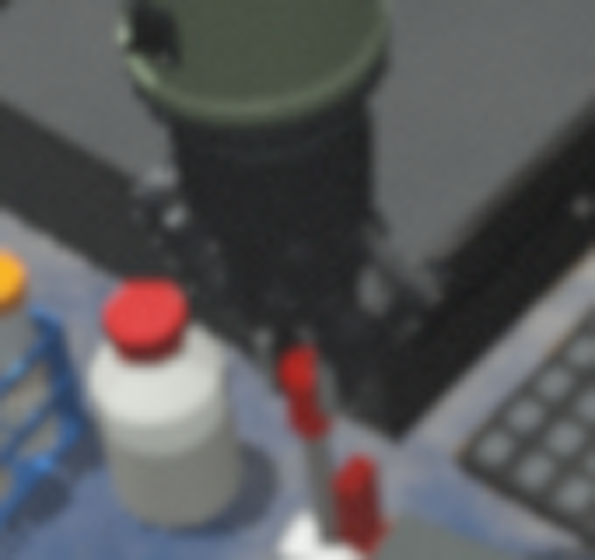

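The knob is held between the fingers, with the right finger beside it at crop (325,390). Next, lift straight up.

Request:
arm_command(
  increments=[
    [[0,0,-8,0,0,0,12],[0,0,-10,0,0,0,12],[0,0,-10,0,0,0,12],[0,0,-10,0,0,0,12]],
  ],
)

```text
time: 6.65
tcp_pos: [630.4, 133.6, 164.3]
orientation: [0.0, 0.647, 0.763, 0.0]
wrist_force: [0.2, -0.3, -0.7]
grip_width: 18.7
finger_force: 34.2
```

```bash
python3 - <<'E'
from h import *
D=grab();s=bot.sense();print(s["tcp_pos"],s["grip_width"],s["wrist_force"],s["moment"],s["finger_force"])
print(proj(D["scene"],np.array([631,136,165+38.])), blobs(D["scene"]["img"],"red",(190,175,225,225)))
E
```

```text
[630.9982048  133.73240972 165.11220385] 18.237369273308992 [-0.88845331 -0.37082976 -0.66533254] [-0.07378598  0.15872151 -0.0117029 ] 34.279582500457764
[202.22460073 196.9219249 ] [(np.int32(55), (np.int32(198), np.int32(190), np.int32(7), np.int32(13)), array([200.82, 195.89])), (np.int32(40), (np.int32(207), np.int32(216), np.int32(6), np.int32(9)), array([210.2 , 220.02]))]
```

Request:
arm_command(
  increments=[
    [[0,0,-20,0,0,0,12],[0,0,-25,0,0,0,12],[0,0,-25,0,0,0,12],[0,0,-20,0,0,0,12],[0,0,0,0,0,0,12]],
  ],
)

```text
time: 7.17
tcp_pos: [631.5, 134.1, 256.9]
orientation: [0.002, 0.647, 0.763, 0.002]
wrist_force: [0.9, 0.3, -0.1]
grip_width: 18.3
finger_force: 34.4
```

```bash
python3 - <<'E'
from h import *
D=grab();s=bot.sense();print(s["wrist_force"],blobs(D["scene"]["img"],"red",(190,155,225,225)))
plan((454,-160,250),14,fing=12)
E
```

```text
[ 0.26471276  0.5645096  -1.38833871] [(np.int32(62), (np.int32(193), np.int32(166), np.int32(8), np.int32(14)), array([196.58, 172.61])), (np.int32(34), (np.int32(208), np.int32(216), np.int32(5), np.int32(9)), array([210.53, 219.76]))]
q [ 0.09  0.56 -0.61  1.45  0.33  1.23 -0.4 ] p [630.3 133.4 253.1] x [-0.163  0.987 -0.   ] z [ 0.001 -0.    -1.   ] turn [0. 0. 0.]
[[-18.6, -15.9, 0.2, 0.0, 0.0, 0.0, 12.0], [-18.6, -15.9, 0.2, 0.0, 0.0, 0.0, 12.0], [-18.6, -15.9, 0.2, 0.0, 0.0, 0.0, 12.0], [-18.6, -15.9, 0.2, 0.0, 0.0, 0.0, 12.0], [-18.6, -15.9, 0.2, 0.0, 0.0, 0.0, 12.0], [-18.6, -15.9, 0.2, 0.0, 0.0, 0.0, 12.0], [-18.6, -15.9, 0.2, 0.0, 0.0, 0.0, 12.0], [-18.6, -15.9, 0.2, 0.0, 0.0, 0.0, 12.0]]
[[-18.6, -15.9, 0.2, 0.0, 0.0, 0.0, 12.0], [-18.6, -15.9, 0.2, 0.0, 0.0, 0.0, 12.0], [-18.6, -15.9, 0.2, 0.0, 0.0, 0.0, 12.0], [-18.6, -15.9, 0.2, 0.0, 0.0, 0.0, 12.0], [-18.6, -15.9, 0.2, 0.0, 0.0, 0.0, 12.0], [-18.6, -15.9, 0.2, 0.0, 0.0, 0.0, 12.0]]
```

Request:
arm_command(
  increments=[
    [[-9,-8,0,0,0,0,12],[-18,-16,0,0,0,0,12],[-22,-18.5,0,0,0,0,12],[-24,-20,0,0,0,0,12],[-24,-20,0,0,0,0,12],[-24,-20,0,0,0,0,12],[-24,-20,0,0,0,0,12],[-24,-20,0,0,0,0,12]],
  ],
)

```text
time: 7.93
tcp_pos: [515.3, -58.4, 251.6]
orientation: [-0.001, 0.647, 0.763, -0.001]
wrist_force: [-0.0, -0.1, -1.0]
grip_width: 18.9
finger_force: 34.4
```

Request:
arm_command(
  increments=[
    [[-24,-20,0,0,0,0,12],[-24,-20,0,0,0,0,12],[-20,-18,0,0,0,0,12],[-15,-13,0,0,0,0,12],[-8,-9,0,0,0,0,12],[0,0,0,0,0,0,12],[0,0,0,0,0,0,12]],
  ],
)

```text
time: 8.52
tcp_pos: [452.3, -159.9, 252.1]
orientation: [-0.0, 0.647, 0.762, -0.0]
wrist_force: [0.7, 0.7, -0.3]
grip_width: 18.6
finger_force: 34.4
```

```bash
python3 - <<'E'
from h import *
D=grab();s=bot.sense();print(s["wrist_force"],s["grip_width"])
p=np.array(s["tcp_pos"])
print("expect knob",proj(D["scene"],p+[.6,2.5,40]),"tip",proj(D["scene"],p+[.6,2.5,-105]))
print(blobs(D["scene"]["img"],"red",(260,100,350,200)))
plan((454,-160,250),2,fing=12)
a=cv2.resize(D["scene"]["img"][110:220,260:360],None,fx=5.4,fy=5.4,interpolation=2);cv2.imwrite("pics/p.png",a)
E
```

```text
[ 0.56027207 -0.19800732 -0.60017924] 18.453427956662992
expect knob [316.96922717 139.07456025] tip [313.70502536 174.96122502]
[(np.int32(60), (np.int32(315), np.int32(133), np.int32(6), np.int32(13)), array([317. , 138.8]))]
q [ 0.7   0.27 -0.59  1.87  0.17  1.06  0.21] p [ 453.2 -158.9  252.3] x [-0.164  0.986  0.001] z [-0.     0.001 -1.   ] turn [0. 0. 0.]
[[-0.6, 0.3, 1.2, 0.0, 0.0, 0.0, 12.0], [-0.6, 0.3, 1.2, 0.0, 0.0, 0.0, 12.0]]
```

View pics/p.png

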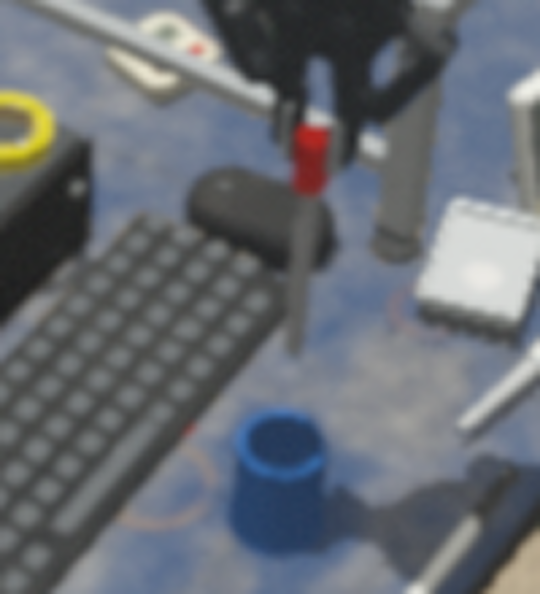

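The rod hangs vertically with its tip at crop (293,352), which matches the prediction. I'll tilt it slightly and lower it into the pot.

Request:
arm_command(
  increments=[
    [[-10,0.5,0,0,0,0,12],[-9,0.5,0,0,0,0,12],[0,0,0,0,0.1,0,12],[0,0,0,0,0.1,0,12],[0,0,0,0,0,0,12],[-4,0,19.6,0,0,0,12],[-4,0,19.6,0,0,0,12],[-2,0,9.8,0,0,0,12]],
  ],
)

```text
time: 9.28
tcp_pos: [456.7, -178.5, 200.6]
orientation: [-0.077, 0.644, 0.759, 0.064]
wrist_force: [-0.1, 0.4, -1.5]
grip_width: 18.5
finger_force: 34.4
```

```bash
python3 - <<'E'
from h import *
D=grab();s=bot.sense();p=np.array(s["tcp_pos"]);q=s["orientation"];R=Ro.from_quat([*q[1:],q[0]])
k=p+R.apply([2.4,1,-40]);t=p+R.apply([2.4,1,105])
print(p,"tip",t,"knob",k,"exp px",proj(D["scene"],k),proj(D["scene"],t),"rim cross",t+(k-t)*(70-t[2])/(k[2]-t[2]))
print(blobs(D["scene"]["img"],"red",(260,100,350,200)),s["wrist_force"])
print("descend dz for tip 12:",t[2]-12,R.inv().apply([0,0,-1]))
E
```

```text
[ 456.69405148 -178.0655874   201.37914107] tip [ 453.64397844 -154.89514777   98.97998199] knob [ 458.68714857 -183.46243321  241.04854514] exp px [319.36021228 146.34017145] [312.47967649 186.09944076] rim cross [ 452.6152429  -149.06782469   70.        ]
[(np.int32(70), (np.int32(316), np.int32(140), np.int32(7), np.int32(13)), array([318.9 , 146.03]))] [-0.2139913   0.63904904  0.10501663]
descend dz for tip 12: 86.97998198595434 [-0.20005174  0.00204787  0.97978319]
```

Request:
arm_command(
  increments=[
    [[-4,0,19.6,0,0,0,12],[-4,0,19.6,0,0,0,12],[-4,0,19.6,0,0,0,12],[-2,0,9.8,0,0,0,12],[-2,0,9.8,0,0,0,12],[0,0,0,0,0,0,12]],
  ],
)

```text
time: 9.88
tcp_pos: [457.1, -178.1, 122.0]
orientation: [-0.077, 0.643, 0.759, 0.064]
wrist_force: [-0.9, 0.2, -0.9]
grip_width: 18.6
finger_force: 34.4
```

```bash
python3 - <<'E'
from h import *
D=grab();s=bot.sense();p=np.array(s["tcp_pos"]);q=s["orientation"];R=Ro.from_quat([*q[1:],q[0]])
t=p+R.apply([2.4,1,105]);k=p+R.apply([2.4,1,-40])
print(p,t,s["wrist_force"],proj(D["scene"],k))
print(blobs(D["scene"]["img"],"red",(260,100,350,200)))
h=cv2.cvtColor(D["scene"]["img"],cv2.COLOR_BGR2HSV)
o=cv2.imread("pics/scene0.png").astype(int);g=D["scene"]["img"]
for r in range(160,215,2): print(r,"".join("R" if h[r,c,1]>140 and (h[r,c,0]>170 or h[r,c,0]<12) else "*" if abs(g[r,c]-o[r,c]).max()>30 else "b" if h[r,c,1]>165 and 95<h[r,c,0]<125 else "." for c in range(290,345)))
E
```

```text
[ 457.76293105 -178.31750222  123.37050031] [ 455.0082382  -155.27633659   20.93380593] [ 0.16364755  0.11740627 -0.57113891] [317.28429964 165.12151035]
[(np.int32(65), (np.int32(314), np.int32(159), np.int32(7), np.int32(13)), array([317.11, 164.65]))]
160 .......................***RRRRR*.****..................
162 ........................*RRRRRR*.****..................
164 ......................***RRRRR*******..................
166 ........................RRRRRR*****....................
168 ........................*RRRRR*........................
170 ........................*RRRR*.........................
172 .........................****..........................
174 .........................***...........................
176 ..........................*............................
178 .......................................................
180 .......................................................
182 .....................................................**
184 .........................*.......................******
186 ......................****..................***********
188 .....................*****.**............**************
190 .....................****..............****************
192 ...............b....*****....b.....********************
194 ...............bb...*****...bb.************************
196 ................bbb.****..bbb..************************
198 ..............................*************************
200 ..............................*************************
202 ...............................************************
204 .................................***..*****************
206 ....................................................***
208 .......................................................
210 .......................................................
212 .......................................................
214 .......................................................
```

Request:
arm_command(
  increments=[
    [[-1.2,0,6,0,0,0,12],[-0.8,0,4,0,0,0,12],[0,0,0,0,0,0,12],[0,0,0,0,0,0,19],[0,0,0,0,0,0,22],[0,0,0,0,0,0,26],[0,0,0,0,0,0,34],[0,0,0,0,0,0,44]],
  ],
  newtons=25,
)

```text
time: 10.65
tcp_pos: [457.4, -178.2, 112.6]
orientation: [-0.076, 0.643, 0.759, 0.065]
wrist_force: [-0.2, -0.1, 0.5]
grip_width: 43.3
finger_force: 0.0
```

Request:
arm_command(
  increments=[
    [[0,0,0,0,0,0,60],[0,0,0,0,0,0,70],[0,0,-10,0,0,0,70],[0,0,-20,0,0,0,70],[0,0,-30,0,0,0,70],[0,0,-30,0,0,0,70],[0,0,-30,0,-0.1,0,70],[0,0,0,0,-0.1,0,70]],
  ],
)

```text
time: 11.32
tcp_pos: [463.6, -204.7, 235.5]
orientation: [0.005, 0.648, 0.761, 0.0]
wrist_force: [0.7, 0.6, 0.8]
grip_width: 70.0
finger_force: 0.0
```

```bash
python3 - <<'E'
from h import *
D=grab();s=bot.sense()
print(blobs(D["scene"]["img"],"red",(260,100,350,210)),s["wrist_force"])
h=cv2.cvtColor(D["scene"]["img"],cv2.COLOR_BGR2HSV)
o=cv2.imread("pics/scene0.png").astype(int);g=D["scene"]["img"]
for r in range(150,215,2): print(r,"".join("R" if h[r,c,1]>140 and (h[r,c,0]>170 or h[r,c,0]<12) else "*" if abs(g[r,c]-o[r,c]).max()>30 else "b" if h[r,c,1]>165 and 95<h[r,c,0]<125 else "." for c in range(290,355)))
yaw=np.radians(9.5)
plan((445,165,215),20,99.5,fing=70)
E
```

```text
[(np.int32(55), (np.int32(318), np.int32(161), np.int32(7), np.int32(12)), array([320.75, 166.27]))] [-0.09389415 -0.11329521  0.44687437]
150 .................................................................
152 .................................................................
154 .................................................................
156 .................................................................
158 .................................................................
160 ..............................**.................................
162 .............................*RRRRR*.............................
164 .............................RRRRRR*.............................
166 ............................RRRRRR*..............................
168 ...........................*RRRRR*...............................
170 ...........................*RRRRR*...............................
172 ...........................***R**................................
174 ...........................***...................................
176 ............................*..................
[... 1757 characters left out ...]
02, 0.0003, 0.0001, 70.0], [18.1, 2.2, 0.8, 0.0002, 0.0003, 0.0001, 70.0], [18.1, 2.2, 0.8, 0.0002, 0.0003, 0.0001, 70.0]]
[[18.1, 2.2, 0.8, 0.0002, 0.0003, 0.0001, 70.0], [18.1, 2.2, 0.8, 0.0002, 0.0003, 0.0001, 70.0], [18.1, 2.2, 0.8, 0.0002, 0.0003, 0.0001, 70.0], [18.1, 2.2, 0.8, 0.0002, 0.0003, 0.0001, 70.0], [18.1, 2.2, 0.8, 0.0002, 0.0003, 0.0001, 70.0], [18.1, 2.2, 0.9, 0.0002, 0.0003, 0.0001, 70.0], [18.1, 2.2, 0.9, 0.0002, 0.0003, 0.0001, 70.0], [18.1, 2.2, 0.9, 0.0002, 0.0003, 0.0001, 70.0]]
[[18.1, 2.2, 0.9, 0.0002, 0.0003, 0.0001, 70.0], [18.1, 2.2, 0.9, 0.0002, 0.0003, 0.0001, 70.0], [18.1, 2.2, 0.9, 0.0002, 0.0003, 0.0001, 70.0], [18.1, 2.2, 0.9, 0.0002, 0.0003, 0.0001, 70.0]]
```

The rod is leaning in the pot, with its knob at (320.8,166). Now to the handle.

Request:
arm_command(
  increments=[
    [[20,2,0,0,0,0,70],[34,4,1,0,0,0,70],[36,4.5,2,0,0,0,70],[36,4.5,2,0,0,0,70],[36,4.5,2,0,0,0,70],[36,4.5,2,0,0,0,70],[36,4.5,2,0,0,0,60],[36,4.5,2,0,0,0,60]],
  ],
)

```text
time: 12.08
tcp_pos: [449.1, 71.5, 217.3]
orientation: [-0.0, 0.647, 0.763, -0.0]
wrist_force: [0.6, 0.1, -0.4]
grip_width: 60.1
finger_force: 0.0
```

```bash
python3 - <<'E'
from h import *
plan((451,166,150),4,99.5,fing=60)
E
```

```text
q [ 0.29  0.28 -0.69  1.97  0.21  0.97 -0.34] p [449.1  71.5 217.3] x [-0.163  0.987  0.   ] z [-0.001  0.    -1.   ] turn [-0.001 -0.    -0.002]
[[23.2, 4.3, 16.8, -0.0002, -0.0001, -0.0005, 60.0], [23.2, 4.4, 16.8, -0.0002, -0.0001, -0.0005, 60.0], [23.2, 4.4, 16.8, -0.0002, -0.0001, -0.0005, 60.0], [23.2, 4.4, 16.8, -0.0002, -0.0001, -0.0005, 60.0]]
```

Request:
arm_command(
  increments=[
    [[23,4.4,0,0,0,0,60],[24,4.4,10,0,0,0,60],[24,4.4,20,0,0,0,60],[22,4.3,30,0,0,0,60],[0,0,25,0,0,0,60],[0,0,25,0,0,0,60],[0,0,0,0,0,0,60]],
  ],
)

```text
time: 12.67
tcp_pos: [449.5, 163.8, 103.7]
orientation: [-0.002, 0.646, 0.763, -0.003]
wrist_force: [-0.8, -0.2, -0.8]
grip_width: 59.9
finger_force: 0.0
```

```bash
python3 - <<'E'
from h import *
D=grab();s=bot.sense();p=np.array(s["tcp_pos"]);q=s["orientation"];R=Ro.from_quat([*q[1:],q[0]])
print(p,s["wrist_force"]);d=D["scene"]
for z in (0,34,53): print(z,[proj(d,p+R.apply([0,y,-z])).round(1) for y in(-36,0,36)])
g=d["img"];o=cv2.imread("pics/scene0.png").astype(int)
cv2.imwrite("pics/hd.png",cv2.resize(g[190:300,190:290],None,fx=5.4,fy=5.4,interpolation=2))
E
```

```text
[451.39532294 164.53080231 107.3970358 ] [-0.36132373 -0.04471297  1.62000442]
0 [array([261.3, 260.8]), array([249.4, 255.9]), array([237.7, 251. ])]
34 [array([261. , 253.7]), array([248.9, 248.7]), array([237. , 243.8])]
53 [array([260.9, 249.6]), array([248.6, 244.6]), array([236.6, 239.6])]
```

View pics/hd.png

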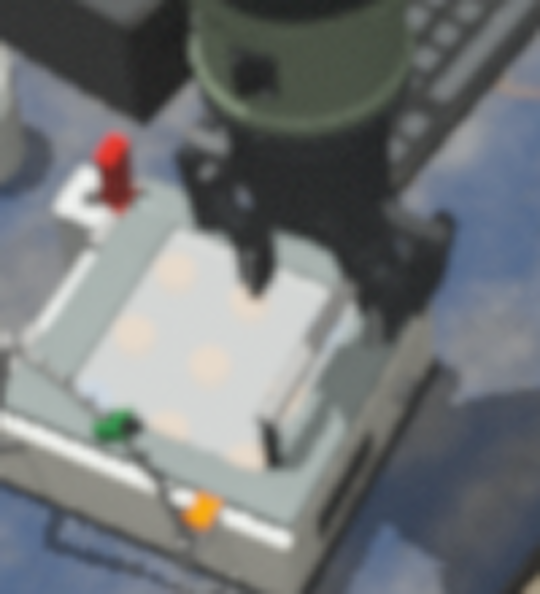

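The final picture shows the finger tips at crop (257,292) and (390,335), on either side of the bar. That matches tips 34 mm above the TCP reading. Next I descend and close.

Request:
arm_command(
  increments=[
    [[0,0,8,0,0,0,50],[0,0,8,0,0,0,45],[0,0,7,0,0,0,40],[0,0,0,0,0,0,35]],
  ],
  newtons=25,
)

```text
time: 13.1
tcp_pos: [451.4, 164.2, 83.3]
orientation: [-0.0, 0.647, 0.763, -0.0]
wrist_force: [-0.6, -0.2, -0.2]
grip_width: 35.0
finger_force: 0.0
```

```bash
python3 - <<'E'
from h import *
s=bot.sense();print(s["tcp_pos"],s["wrist_force"],s["grip_width"])
E
```

```text
[451.35239462 164.20449565  83.30138989] [-0.58241617 -0.21123976 -0.21771756] 35.03921825847847
```

Request:
arm_command(
  increments=[
    [[0,0,2,0,0,0,28],[0,0,0,0,0,0,22],[0,0,0,0,0,0,18],[0,0,0,0,0,0,15],[0,0,0,0,0,0,12],[0,0,0,0,0,0,8],[0,0,0,0,0,0,5],[0,0,0,0,0,0,5]],
  ],
)

```text
time: 13.77
tcp_pos: [452.5, 164.9, 82.5]
orientation: [0.0, 0.647, 0.763, 0.001]
wrist_force: [5.4, 0.6, -1.6]
grip_width: 10.8
finger_force: 24.4
```

```bash
python3 - <<'E'
from h import *
s=bot.sense();print(s["tcp_pos"],s["wrist_force"],s["moment"],s["grip_width"],s["finger_force"])
E
```

```text
[452.53174826 164.87077268  82.47663212] [ 5.41385575  0.59336135 -1.63355843] [ 0.02247791 -1.12619191  0.11367242] 10.815039760979891 24.40680831670761
```

Request:
arm_command(
  increments=[
    [[0,2.6,-7.5,0,0,0,3],[0,2.9,-7.3,0,0,0,3],[0,3.3,-7.2,0,0,0,3],[0,3.6,-6.9,0,0,0,3],[0,4,-6.8,0,0,0,3],[0,4.2,-6.6,0,0,0,3],[0,0,0,0,0,0,3]],
  ],
  newtons=40,
)

```text
time: 14.35
tcp_pos: [472.1, 168.4, 125.4]
orientation: [-0.0, 0.647, 0.763, -0.0]
wrist_force: [-4.3, 4.0, -3.1]
grip_width: 9.9
finger_force: 39.7
```

```bash
cat >> h.py <<'E'
yaw=np.radians(9.5);X=np.array([np.cos(yaw),np.sin(yaw),0]);Y=np.array([-X[1],X[0],0]);Z=np.array([0,0,1.])
HM=np.array([452.,165.5,127])   # handle middle, lid shut
HG=HM+150*X-47*Z                # hinge middle
def ang(P):
    r=P-HG; return np.arctan2(r@Z,-(r@X)),np.hypot(r@Z,r@X),r@Y
def onplane(d,uv,y):
    o,v=ray(d,uv); return o+v*((y-(o-HG)@Y)/(v@Y))
def look():
    D=grab();s=bot.sense();p=np.array(s["tcp_pos"])
    print("t",s["time"],p.round(1),s["wrist_force"].round(1),s["grip_width"].round(1),s["finger_force"].round(1))
    for col,y in(("orange",91),("green",108)):
        d=D["scene"]
        for a,b,c in blobs(d["img"],col,(190,225,250,310),smin=110):
            P=onplane(d,c,y);print(col,"scene",a,b,c,P.round(0),np.round(ang(P),3))
        d=D["top"]
        for a,b,c in blobs(d["img"],col,(145,170,200,225),smin=110): print(col,"top",a,b,c)
    return D
E
python3 - <<'E'
from h import *
look()
# reference from the first pictures
D=grab();
for n,y,c in(("orange",91,(226.84,284.48)),): print("ref",n,ang(onplane(D["scene"],c,y)))
E
```

```text
Traceback (most recent call last):
  File "h.py", line 46, in look
    print("t",s["time"],p.round(1),s["wrist_force"].round(1),s["grip_width"].round(1),s["finger_force"].round(1))
                                                             ^^^^^^^^^^^^^^^^^^^^^
AttributeError: 'float' object has no attribute 'round'
```

```bash
sed -i 's/s\["grip_width"\].round(1),s\["finger_force"\].round(1)/s["grip_width"],s["finger_force"]/' h.py
python3 - <<'E'
from h import *
look()
D=grab();print("ref",ang(onplane(D["scene"],(226.84,284.48),91)))
E
```

```text
t 14.55 [471.5 168.3 124.5] [-3.8  4.4 -3.3] 10.473913487516741 39.656503200531006
orange scene 37 (np.int32(220), np.int32(273), np.int32(9), np.int32(6)) [223.97 275.84] [462. 259. 120.] [  0.31  131.228  91.   ]
orange scene 18 (np.int32(232), np.int32(276), np.int32(6), np.int32(4)) [234.28 277.78] [431. 254. 134.] [  0.329 165.436  91.   ]
green scene 19 (np.int32(207), np.int32(266), np.int32(7), np.int32(6)) [210.32 268.68] [485. 281. 160.] [  0.682 126.606 108.   ]
ref (np.float64(0.001098163045267865), np.float64(130.25929193811675), np.float64(90.99999999999997))
```

```bash
python3 - <<'E'
from h import *
D=grab()
I={"scene":cv2.imread("pics/scene0.png"),"top":cv2.imread("pics/top0.png")}
for sm,vm in((140,60),(110,60),(90,30),(70,20)):
    B={n:max(blobs(I[n],"green",r,smin=sm,vmin=vm),key=lambda b:b[0]) for n,r in(("scene",(200,255,225,280)),("top",(150,180,175,200)))}
    P,e=tri(D,B["scene"][2],B["top"][2]); print(sm,vm,[(int(b[0]),b[1][2:],b[2]) for b in B.values()],P.round(1),round(e,1),np.round(ang(P),3))
    for y in(100,104,108,112): print("   y",y,np.round(ang(onplane(D["scene"],B["scene"][2],y)),3),np.round(ang(onplane(D["top"],B["top"][2],y)),3) )
B=[max(blobs(I[n],"orange",r,smin=110),key=lambda b:b[0])[2] for n,r in(("scene",(215,275,240,295)),("top",(165,192,185,210)))]
P,e=tri(D,*B);print("ptr",P,e,ang(P))
h=cv2.cvtColor(I["scene"],cv2.COLOR_BGR2HSV)
for r in range(262,275): print(r," ".join("%3d/%3d/%3d"%tuple(h[r,c]) for c in range(204,218)))
E
```

```text
140 60 [(6, (np.int32(3), np.int32(3)), array([210.33, 268.33])), (13, (np.int32(4), np.int32(4)), array([161.85, 190.62]))] [484.5 279.5 160.3] 2.3 [  0.681 127.554 107.087]
   y 100 [  0.621 113.065 100.   ] [  0.796 148.66  100.   ]
   y 104 [  0.658 120.425 104.   ] [  0.728 136.244 104.   ]
   y 108 [  0.692 127.938 108.   ] [  0.647 124.586 108.   ]
   y 112 [  0.721 135.579 112.   ] [  0.549 113.916 112.   ]
110 60 [(13, (np.int32(5), np.int32(4)), array([210.23, 268.62])), (18, (np.int32(6), np.int32(4)), array([161.67, 190.72]))] [484.2 280.2 160. ] 2.4 [  0.678 127.485 107.795]
   y 100 [  0.61  111.657 100.   ] [  0.804 150.734 100.   ]
   y 104 [  0.649 118.986 104.   ] [  0.738 138.26  104.   ]
   y 108 [  0.684 126.475 108.   ] [  0.659 126.511 108.   ]
   y 112 [  0.714 134.096 112.   ] [  0.565 115.707 112.   ]
90 30 [(20, (np.int32(6), np.int32(5)), array([210.4 , 268.45])), (20, (np.int32(6), np.int32(5)), array([161.55, 190.8 ]))] [483.7 280.1 161.3] 2.1 [  0.684 128.681 107.833]
   y 100 [  0.616 112.925 100.   ] [  0.809 152.163 100.   ]
   y 104 [  0.655 120.269
[... 2275 characters left out ...]
  80/ 13/173
271  66/  8/165  73/ 12/153  76/ 19/147  73/ 30/135  70/ 55/116  68/ 70/106  68/ 74/111  68/ 73/116  68/ 64/115  68/ 45/108  73/ 19/124  79/ 13/152  79/ 16/171  82/ 16/176
272  60/  4/210  53/  6/183  66/  8/163  73/ 12/145  74/ 22/128  73/ 28/129  72/ 28/139  75/ 28/145  73/ 29/141  69/ 21/124  70/ 12/130  77/ 12/152  80/ 14/167  78/ 15/173
273  53/  4/234  60/  3/224  60/  4/213  68/  5/193  60/  6/166  66/  9/146  70/ 16/147  76/ 18/152  76/ 19/151  73/ 13/133  60/  6/120  70/ 12/129  79/ 14/141  80/ 15/156
274  42/  6/226  42/  5/233  50/  3/233  50/  3/227  50/  4/213  45/  5/190  53/  6/174  66/  8/163  75/ 10/146  75/ 12/131  68/  9/115  70/  7/104  75/  9/110  79/ 15/139
```

Request:
arm_command(
  increments=[
    [[0,4.6,-6.4,0,0,0,3],[0,4.9,-6.2,0,0,0,3],[0,5.2,-5.8,0,0,0,3],[0,5.5,-5.6,0,0,0,3],[0,5.8,-5.3,0,0,0,3],[0,6.1,-5,0,0,0,3],[0,0,0,0,0,0,3]],
  ],
)

```text
time: 15.33
tcp_pos: [501.5, 173.8, 159.6]
orientation: [-0.001, 0.646, 0.763, -0.002]
wrist_force: [-23.7, 1.3, 17.6]
grip_width: 10.3
finger_force: 40.5
```

```bash
python3 - <<'E'
from h import *
look()
E
```

```text
t 15.4333 [500.7 173.7 159. ] [-23.    1.6  16.4] 9.99686157027325 40.385930836200714
orange scene 55 (np.int32(239), np.int32(260), np.int32(8), np.int32(8)) [242.53 263.22] [402. 249. 221.] [  0.652 233.012  91.   ]
orange scene 75 (np.int32(215), np.int32(264), np.int32(10), np.int32(10)) [219.87 268.64] [471. 261. 148.] [  0.533 133.919  91.   ]
orange scene 56 (np.int32(231), np.int32(272), np.int32(9), np.int32(8)) [235.11 275.54] [427. 254. 147.] [  0.396 173.259  91.   ]
green scene 25 (np.int32(207), np.int32(265), np.int32(7), np.int32(6)) [210.36 267.96] [485. 280. 164.] [  0.702 129.432 108.   ]
```

The force has turned radial (about 28 N), so I'm stopping to check the pointer properly.

```bash
python3 - <<'E'
from h import *
D=grab();d=D["scene"];h=cv2.cvtColor(d["img"],cv2.COLOR_BGR2HSV)
for a in(.5,.53,.56,.6): print(a,proj(d,HG+130*(-np.cos(a)*X+np.sin(a)*Z)+91*Y))
for sm,vm in((140,120),(170,150),(190,150)): print(sm,[(int(a),[int(v) for v in b],c,np.round(ang(onplane(d,c,91)),3)) for a,b,c in blobs(d["img"],"orange",(190,225,250,310),smin=sm,vmin=vm)])
for r in range(260,278): print(r," ".join("%3d/%3d/%3d"%tuple(h[r,c]) for c in range(211,228)))
s=bot.sense();print(s["moment"],s["qpos"])
cv2.imwrite("pics/now.png",d["img"])
E
```

```text
0.5 [219.62820516 269.64839634]
0.53 [218.87075351 268.65530464]
0.56 [218.07883375 267.65637767]
0.6 [216.97055224 266.31722533]
140 [(45, [239, 260, 8, 7], array([242.56, 263.07]), array([  0.654, 233.559,  91.   ])), (65, [216, 265, 9, 9], array([219.89, 268.89]), array([  0.525, 133.246,  91.   ])), (48, [232, 272, 7, 8], array([235.1 , 275.62]), array([  0.394, 173.041,  91.   ]))]
170 [(30, [240, 260, 6, 6], array([242.5 , 262.67]), array([  0.66 , 234.543,  91.   ])), (49, [216, 265, 8, 8], array([219.69, 268.59]), array([  0.534, 133.373,  91.   ])), (34, [232, 273, 7, 6], array([235.  , 275.35]), array([  0.4  , 173.288,  91.   ]))]
190 [(26, [240, 261, 6, 5], array([242.5, 263. ]), array([  0.655, 233.562,  91.   ])), (41, [216, 266, 8, 7], array([219.9 , 268.78]), array([  0.529, 133.614,  91.   ])), (26, [233, 273, 5, 6], array([235. , 275.5]), array([  0.396, 172.947,  91.   ]))]
260  78/ 15/166  80/ 14/164  80/ 14/165  81/ 15/166  79/ 17/166  81/ 15/166  81/ 15/167  81/ 15/166  78/ 15/166  80/ 14/166  78/ 15/167  79/ 17/168  79/ 17/168  78/ 15/168  78/ 15/169  78/ 15/17
[... 2970 characters left out ...]
  7/187  45/  7/156  45/  4/123  15/  5/100  30/  3/ 89 173/ 12/ 85   0/ 18/ 87 176/ 23/ 87   0/ 15/ 85 150/  3/ 83 113/ 12/ 85 105/ 12/ 84 120/  9/ 84 114/ 15/ 87
276  50/  3/244  60/  3/244  60/  2/239  50/  3/228  60/  2/212  50/  4/177  45/  4/125  60/  3/ 92 100/  9/ 83 105/  6/ 84 120/  6/ 86 130/  9/ 86 120/  9/ 86 114/ 15/ 85 120/  9/ 86 126/ 15/ 86 120/ 12/ 86
277  42/  6/230  45/  4/239  60/  2/242  50/  3/243  60/  2/237  60/  2/213  60/  3/154  60/  3/100  60/  3/ 97  30/  2/113  30/  2/115   0/  2/106 120/  8/ 93 120/ 11/ 89 128/ 12/ 86 120/ 15/ 85 110/  9/ 84
[0.31309817 5.44980938 0.12972653] [ 0.04268059  0.48304862 -0.65741004  1.85637171  0.3603288   0.9289214
 -0.61473477]
```

Request:
arm_command(
  increments=[
    [[0,-1.3,-1.5,0,0,0,3],[0,-1.3,-1.5,0,0,0,3],[0,0,0,0,0,0,3]],
  ],
)

```text
time: 15.78
tcp_pos: [502.3, 173.9, 161.4]
orientation: [0.0, 0.646, 0.763, 0.002]
wrist_force: [14.8, 11.5, -28.9]
grip_width: 9.9
finger_force: 39.8
```

```bash
cat >> h.py <<'E'
def tool():
    s=bot.sense();p=np.array(s["tcp_pos"]);r=p-np.array([452.5,164.9,82.5]);x,z=-150+r@X,47+r[2]
    f=np.array(s["wrist_force"]);ph=np.arctan2(z,-x);u=np.array([-np.cos(ph),np.sin(ph)]);t=np.array([np.sin(ph),np.cos(ph)])
    fx=np.array([f@X,f[2]]);print("lid~",round(ph-.304,3),"rad",round(np.hypot(x,z),1),"Fradial",round(fx@u,1),"Ftang",round(fx@t,1),"F",f.round(1),"M",np.round(s["moment"],1),"w",s["grip_width"])
    return s
def bright():
    d=bot.get_image("scene");h=cv2.cvtColor(d["img"],cv2.COLOR_BGR2HSV).astype(int);out={}
    for n,m,y in(("ptr",(h[...,0]>=14)&(h[...,0]<=22)&(h[...,1]>175)&(h[...,2]>195),91),("flag",(h[...,0]>60)&(h[...,0]<75)&(h[...,1]>95)&(h[...,2]>95),108)):
        m=m.astype(np.uint8);m[:240]=0;m[300:]=0;m[:,:200]=0;m[:,232:]=0
        v,u=np.nonzero(m);c=(u.mean(),v.mean());print(n,len(u),np.round(c,2),np.round(ang(onplane(d,c,y)),3))
E
python3 - <<'E'
from h import *
tool();bright()
E
```

```text
lid~ 0.598 rad 160.3 Fradial -32.9 Ftang -5.0 F [ 14.8  11.5 -28.9] M [ 2.4 -3.1  0.3] w 9.874801419400331
ptr 17 [218.   266.53] [  0.594 133.297  91.   ]
flag 27 [210.22 267.96] [  0.702 128.884 108.   ]
```

Request:
arm_command(
  increments=[
    [[0.3,1.3,1.6,0,0,0,3],[0.2,3.7,-3,0,0,0,3],[0,0,0,0,0,0,3]],
  ],
)

```text
time: 16.08
tcp_pos: [504.9, 174.3, 163.1]
orientation: [-0.001, 0.646, 0.763, -0.001]
wrist_force: [-8.5, 1.9, -2.3]
grip_width: 9.5
finger_force: 42.8
```

```bash
python3 - <<'E'
from h import *
tool();bright()
E
```

```text
lid~ 0.618 rad 160.1 Fradial 3.0 Ftang -7.8 F [-8.5  1.9 -2.3] M [0.4 2.  0.3] w 9.50292642558407
ptr 16 [217.5  265.81] [  0.615 133.721  91.   ]
flag 27 [210.22 267.96] [  0.702 128.884 108.   ]
```

Request:
arm_command(
  increments=[
    [[0,3,-2.3,0,0,0,3],[0,3,-2.1,0,0,0,3],[0,3.2,-2.1,0,0,0,3],[0,0,0,0,0,0,3],[0,0,0,0,0,0,3]],
  ],
)

```text
time: 16.55
tcp_pos: [513.4, 175.7, 169.7]
orientation: [-0.001, 0.646, 0.763, -0.001]
wrist_force: [-11.9, 0.1, 4.0]
grip_width: 9.7
finger_force: 42.7
```

```bash
python3 - <<'E'
from h import *
tool();bright()
D=grab();d=D["scene"]
for a in(.66,.69,.72): print(a,*[proj(d,HG+130*(-np.cos(a)*X+np.sin(a)*Z)+y*Y).round(2) for y in(91,95,99,108)])
h=cv2.cvtColor(d["img"],cv2.COLOR_BGR2HSV)
for r in range(256,277): print(r," ".join("%3d/%3d/%3d"%tuple(h[r,c]) for c in range(206,224)))
E
```

```text
lid~ 0.686 rad 160.6 Fradial 9.8 Ftang -7.6 F [-11.9   0.1   4. ] M [0.3 3.  0.3] w 9.657624869820241
ptr 12 [215.33 263.33] [  0.686 133.933  91.   ]
flag 19 [209.68 268.42] [  0.691 125.073 108.   ]
0.66 [215.2 264.3] [214.41 265.48] [213.61 266.67] [211.82 269.36]
0.69 [214.27 263.29] [213.47 264.47] [212.68 265.66] [210.88 268.35]
0.72 [213.3  262.27] [212.51 263.46] [211.71 264.65] [209.9  267.34]
256  69/ 10/177  73/ 10/176  71/ 12/175  77/ 10/173  79/ 12/171  75/ 12/168  73/ 11/165  73/ 11/163  75/ 13/163  73/ 14/165  73/ 14/164  77/ 14/163  77/ 14/163  80/ 14/162  80/ 14/163  78/ 16/164  78/ 16/164  81/ 16/164
257  80/ 14/163  79/ 13/163  79/ 13/163  78/ 16/163  78/ 16/162  83/ 14/161  80/ 14/161  80/ 14/161  81/ 16/161  78/ 16/162  81/ 16/161  78/ 16/162  78/ 16/162  78/ 16/162  80/ 14/163  78/ 16/164  77/ 14/164  80/ 14/164
258  80/ 14/161  78/ 16/161  83/ 13/161  80/ 14/160  78/ 16/160  83/ 14/159  80/ 14/160  81/ 16/161  79/ 17/162  78/ 16/161  78/ 16/162  81/ 16/162  78/ 16/161  78/ 16/161  80/ 14/161  78/ 16/162  81/ 16/162  79/ 17/161
259  78/ 16/161  78/ 16/160  80/ 1
[... 3225 characters left out ...]
/132  12/167/134  11/153/128  10/122/115
274  50/  3/242  60/  2/243  60/  2/239  50/  3/230  60/  2/222  60/  2/210  45/  6/184  38/  6/158  38/  8/131  30/  5/106  30/  3/ 83   0/ 12/ 82   5/ 34/ 91   8/ 71/100   8/ 96/106   7/ 98/107   8/ 83/102   5/ 49/ 94
275  40/  7/225  42/  5/237  50/  3/241  50/  3/243  60/  3/243  60/  3/239  50/  3/228  50/  4/213  45/  5/188  45/  6/161  40/  6/125  15/  5/100 165/  6/ 89 173/ 12/ 85   3/ 26/ 89   3/ 26/ 88   0/ 18/ 86 150/  6/ 82
276  30/ 11/186  35/  7/205  36/  6/219  36/  5/233  50/  3/240  60/  3/244  60/  3/244  60/  2/239  50/  3/229  60/  2/213  45/  3/177  30/  2/124   0/  0/ 90 135/  6/ 83 150/  3/ 85 135/  6/ 88 130/  9/ 84 110/  9/ 84
```

```bash
python3 - <<'E'
from h import *
def soft(img,hlo,hhi,roi,excl=None):
    h=cv2.cvtColor(img,cv2.COLOR_BGR2HSV).astype(float);c=img.astype(float)
    x0,y0,x1,y1=roi;w=np.zeros(h.shape[:2]);s=h[...,1].copy();s[(h[...,0]<hlo)|(h[...,0]>hhi)]=0
    w[y0:y1,x0:x1]=np.clip(s[y0:y1,x0:x1]-30,0,90)
    if excl: w[excl[1]:excl[3],excl[0]:excl[2]]=0
    v,u=np.mgrid[:w.shape[0],:w.shape[1]];return ((w*u).sum()/w.sum(),(w*v).sum()/w.sum()),w.sum()/90
D=grab();d=D["scene"];I0=cv2.imread("pics/scene0.png")
for n,img,lo,hi,roi,ex,y in(("ptr shut",I0,5,30,(220,278,234,292),None,91),("ptr now",d["img"],5,30,(210,259,219,269),(217,264,219,269),91),("ptr now+",d["img"],5,50,(210,259,219,267),(218,264,219,269),91),("flag0",I0,55,80,(204,262,217,275),None,108),("flag now",d["img"],40,90,(204,262,215,275),None,108)):
    c,n_=soft(img,lo,hi,roi,ex);print(n,np.round(c,2),round(n_,1),[np.round(ang(onplane(d,c,y+k))[:2],3) for k in(-2,0,2)])
E
```

```text
ptr shut [226.9  284.41] 41.7 [array([-2.70000e-02,  1.29049e+02]), array([5.00000e-03, 1.30472e+02]), array([3.60000e-02, 1.32027e+02])]
ptr now [215.17 263.46] 32.6 [array([  0.668, 129.218]), array([  0.683, 132.842]), array([  0.698, 136.496])]
ptr now+ [215.14 263.39] 34.5 [array([  0.67 , 129.361]), array([  0.685, 132.988]), array([  0.7  , 136.645])]
flag0 [210.35 268.6 ] 24.6 [array([  0.668, 123.276]), array([  0.684, 127.037]), array([  0.7  , 130.831])]
flag now [210.09 268.51] 32.2 [array([  0.671, 122.578]), array([  0.687, 126.348]), array([  0.703, 130.151])]
```

Request:
arm_command(
  increments=[
    [[0,1,-1.4,0,0,0,3],[0,0,0,0,0,0,3],[0,0,0,0,0,0,3],[0,0,0,0,0,0,3]],
  ],
)

```text
time: 17.13
tcp_pos: [514.7, 176.0, 170.7]
orientation: [-0.001, 0.646, 0.763, -0.001]
wrist_force: [-5.9, 4.0, -5.0]
grip_width: 9.5
finger_force: 41.7
```

```bash
python3 - <<'E'
from h import *
tool();bright();D=grab();print(blobs(D["scene"]["img"],"red",(300,150,350,210)));s=tool();print(s["finger_force"],s["time"])
E
```

```text
lid~ 0.696 rad 160.7 Fradial -1.4 Ftang -7.0 F [-5.9  4.  -5. ] M [0.8 1.7 0.2] w 9.506310154305726
ptr 13 [214.92 262.85] [  0.7   134.113  91.   ]
flag 23 [209.87 268.65] [  0.684 124.943 108.   ]
[(np.int32(58), (np.int32(317), np.int32(161), np.int32(8), np.int32(12)), array([320.71, 166.16]))]
lid~ 0.696 rad 160.7 Fradial 0.4 Ftang -6.5 F [-6.3  3.3 -3.2] M [0.7 1.6 0.1] w 9.371112165420707
41.65016949176788 17.2833
```

The hold is steady: the radial force is about 0, the spring load is about 7 N, the pointer is level with the flag within measurement error, and the rod is at rest in the pot.

```bash
python3 -c "
from station import bot
print(bot.finish_job())"
```

```text
the job is handed in; nothing more can be done
None
```

I handed the job in at about 17 s: the stop rod is leaning in the blue pot, and the gripper is holding the lid open at about 0.69 rad, level with the green flag to within my camera measurement error of roughly 0.02 rad.

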